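# Shut the refill drawer, then hold up the fullest tin

## Task

The tins have just been refilled: first push the drawer of the little refill chest fully shut. Then find out by lifting and feel which of the three identical closed tins on the turntable is the heaviest, setting the others gently back upright on the turntable, and finish holding the heaviest one up in the gripper, upright and still, its bottom at least 10 cm above the turntable. Never tip a tin over, and leave the other kitchen things where they are.

Things in the scene. Friction and masses are not known exactly. Their poses are not given: they have to be found in the camera images.
- chest_drawer0 (a joint): drawer of the low wooden chest (chest 200 mm deep, 220 mm wide, 85 mm high) on the robot's left; 0 is fully shut, grows in m as it comes out towards the robot; starts 0.07 to 0.12 out; slides with light friction, stays where left, stops hard at 0
- chest_drawer0_handle (a point): middle of the steel bar handle across the front of the drawer, at 47 mm above the table; the bar runs along this frame's y, is 11 mm thick and 110 mm long and stands 35 mm off the drawer front. Frame x points from the handle into the chest, the direction that shuts the drawer; z up. Moves with the drawer
- turntable: clear acrylic turntable disc, 260 mm in diameter, 9 mm thick, its top 30 mm above the table and 9 mm above this origin (centre of its underside). Its foot is fixed; the disc turns either way about z against some friction (0.08 N m) and stays where left, so the tins ride with it if it is pushed
- tin_1: Tin; one of three closed round tins that look alike, green with a brass lid and foot band: 60 mm in diameter, 90 mm high with a lid that does not come off, no handle. Origin: centre of its underside, z up. It stands on the turntable, loose. Loads differ: a tin weighs 0.13 to 0.48 kg in all, and the heaviest is at least 0.1 kg heavier than the next. The names and places tell nothing of the weight; the load inside has 2 mm of play
- tin_2: Tin; one of three closed round tins that look alike, green with a brass lid and foot band: 60 mm in diameter, 90 mm high with a lid that does not come off, no handle. Origin: centre of its underside, z up. It stands on the turntable, loose. Loads differ: a tin weighs 0.13 to 0.48 kg in all, and the heaviest is at least 0.1 kg heavier than the next. The names and places tell nothing of the weight; the load inside has 2 mm of play
- tin_3: Tin; one of three closed round tins that look alike, green with a brass lid and foot band: 60 mm in diameter, 90 mm high with a lid that does not come off, no handle. Origin: centre of its underside, z up. It stands on the turntable, loose. Loads differ: a tin weighs 0.13 to 0.48 kg in all, and the heaviest is at least 0.1 kg heavier than the next. The names and places tell nothing of the weight; the load inside has 2 mm of play
- chest: low wooden chest with the drawer, fixed; origin: centre of its underside, front to -x of this frame, top 85 mm above the table
- pot: grey ceramic pot, 110 mm wide, 100 mm high, bystander; origin: centre of its underside
- cup_blue: blue plastic cup, rim 72 mm, 85 mm high, bystander; origin: centre of its underside
- cup_red: red plastic cup, rim 72 mm, 85 mm high, bystander; origin: centre of its underside
- cup_white: white plastic cup, rim 84 mm, 80 mm high, with an orange ball in it, bystander; origin: centre of its underside
- ball_center (a point): centre of the orange hard-plastic ball, 50 mm in diameter, lying loose in the white cup, bystander
- dumbbell: yellow wooden dumbbell, 120 mm long along its x, 48 mm high, bystander; origin: centre of its underside
- mirror: stainless mirror disc lying flat, 110 mm in diameter, 6 mm thick, bystander; origin: centre of its underside
Mind the look-alikes: they are no part of the job. Leave any pink or turquoise look-alike of the tin_3 alone.

How it is judged:
By the outcome, as a careful person would: the job done as asked, in the order asked, and still so for the second after the job is handed in, while the arm keeps its last pose, push and grip.
It also fails if it takes over 72 s, if anything falls off the work surface, if the arm or the gripper's body presses on something with over 40 N, if the wrist force passes 120 N, or if a joint passes its speed limit or range.

## Robot

A 6-joint arm with a two-finger parallel gripper is mounted at the origin on the work surface. World frame = base frame: x ahead of the robot, y to its left, z up, the work surface at z = 0. Lengths are in mm, angles in degrees, forces in N, time in s.
With the tool pointing down it reaches from about 275 to 875 mm from the base axis. Payload 12.5 kg.
Tool frame: the origin (TCP) lies at the very end of the fingers, on their centre line; the grasp point (between the pads) lies 19 mm behind it; z points along the fingers, y is the line along which they close (so a half turn about z gives the same grasp; the last joint's range is limited). The gripper opens to 85 mm and grips with 20 to 120 N. Pads are 22 mm wide; open, the fingers measure 114 mm over their backs; the gripper's body (76 mm by 85 mm) begins 54 mm behind the grasp point. The pads swing forward as they close: fully open they stand 13 mm farther back than shut.
Start: joints at [59.897, 20.094, 94.641, -0, 65.266, -4.847], TCP at [234.633, 497.425, 231.29] pointing down, gripper open.
Joint ranges: [-157.81, 157.81], [-45, 120.19], [0.68, 151.7], [-89.99, 269.99], [4.06, 180], [-164.3, 164.3]. Speed limits (degrees/s): [127.2, 127.2, 159.86, 180, 180, 180].

## Interface

Orientations are given as [roll, pitch, yaw] about the fixed x, y, z axes, in that order (R = Rz(yaw) Ry(pitch) Rx(roll)).
In Python, from cell import sense, eyes, order gives the robot as it stands.
- The arm moves only by the tool arm_command, never from a script. Its argument "moves" is a list of rows, each a list of 7 numbers: the shift along the tool's x, y, z in mm, then the turn, a rotation vector about the tool's x, y, z in rad, then the closure in counts, from 0 (fully open) to 255 (shut). In form: [[dx, dy, dz, ax, ay, az, jaw], ...]. A call has exactly 5 rows; each row shifts and turns the commanded pose from where the row before left it, along the tool's axes as they then stand; what a row does not reach is not made up. A row lasts 1/12 s, in which the tool goes at most 41.7 mm and 7.16 degrees, less where a joint would pass 70% of its speed; a pose out of reach is approached as far as the arm can. A call is refused whole if a number of a shift passes 41.7 or a number of a turn 0.125, either way. A call with a gripper value outside its range is refused whole. The fingers move at their own pace and stop on an object; the grip force is fixed at half the most. Time passes only in rows, so rows that do not move let the fingers close, or fill a call up. It gives the time, the measured TCP pose, the force, the opening and the grip force at its end, in the units of the state.
- sense(): the state, without advancing time (a new reading comes with each control period).
- eyes.read_camera(name): name is "scene" or "side" or "wrist"; returns a dict with "color" (420x560x3 uint8, red, green, blue), "K" (3x3 intrinsics, pixels), "rvec" (rotation vector, rad) and "tvec" (3), from world to camera coordinates, as OpenCV has them. Camera axes: x right, y down, z forward; pixel columns grow to the right and rows downward; lengths in mm; the calibration is good to about 2 mm. The wrist camera is an equidistant fisheye: a pixel r from the principal point sees the ray r / f radians off the axis. A picture is of the moment at which its call begins. There is no depth.
- order.job_done(): hands the job in; it is judged then, once.
Trained networks look in the newest picture that a camera, given by its name, has taken for a name from the list of things; names that differ only in an ending like _2 or _b are one class to them, and where a whole thing is asked for, a point or a joint stands for the part that bears it (a point fixed in the world has none). Each returns a list of dicts, best first, with "conf" (0 to 1); they miss things now and then, are a little off and sometimes report something else, mostly with a low value. They report only what shows in the picture. A call takes as long as a camera call. They do not tell look-alikes from the thing itself.
- eyes.search_frame(camera, target): "bbox" ([left, top, width, height] in pixels, round what is visible of it).
- eyes.cut_out(camera, target): "mask" (420x560 bool, what is visible of it) and "bbox" ([left, top, width, height] in pixels, round what is visible of it).
- eyes.mark_of(camera, target): "point" ([column, row] in pixels: a listed point, or the origin of a listed thing).
The state is a dict: "time": time; "joint_pos": joint angles; "joint_vel": joint speeds; "tau": joint torques, N m; "eef_pos": TCP position; "eef_rot": TCP orientation; "contact_force": force on the tool from outside, world axes, zero at the start; "ft_torque": the same for the moment, N m; "finger_gap": opening from 0.0 (shut) to 1.0 (fully open); "grasp_force": force on a finger pad.
Only numpy, scipy, OpenCV 4.12 (cv2) and the standard library are available. Lean on these libraries where they do the work, as an engineer would, in place of code of your own. Each camera call takes 0.05 s, during which the arm holds its last target. There are 200 camera calls.

## Working session

There is one attempt and no reset: what is moved stays moved. The work goes in short steps, Python scripts to look and compute and a tool call to move; the robot and the scene stay as the last step left them, time stands still between calls to the robot, and variables do not carry over. Pictures are saved under pics/ and viewed, at most 10 in all, crops included, and the job is handed in when it is done.

Besides the shell and the picture viewer there is one more tool, called after "Request:" as name([rows], argument=value, ...), one row to a line, values as JSON. arm_command: Moves the arm, as the interface text tells. Its arguments: {"type":"object","properties":{"moves":{"type":"array","items":{"type":"array","items":{"type":"number"}}}},"required":["moves"]}

```bash
mkdir -p pics
cat > h.py <<'E'
import numpy as np, cv2
from cell import sense, eyes, order
def ray(c,p):
    K=c["K"];R=cv2.Rodrigues(np.array(c["rvec"],float))[0];t=np.array(c["tvec"],float).ravel()
    d=np.linalg.inv(K)@np.array([p[0],p[1],1.])
    return -R.T@t, R.T@d
def atz(c,p,z):
    o,d=ray(c,p); return o+d*(z-o[2])/d[2]
def proj(c,P):
    return cv2.projectPoints(np.array(P,float).reshape(-1,3),np.array(c["rvec"],float),np.array(c["tvec"],float),np.array(c["K"],float),None)[0].reshape(-1,2)
E
python3 - <<'E'
from h import *
s=sense();print({k:np.round(v,3).tolist() for k,v in s.items()})
for n in("scene","side"):
    c=eyes.read_camera(n);cv2.imwrite(f"pics/{n}0.png",c["color"][:,:,::-1])
    print(n,ray(c,(280,210)))
    for t,z in(("tin_1",30),("chest_drawer0_handle",47),("turntable",21),("chest",0),("pot",0),("cup_blue",0),("cup_red",0),("cup_white",0),("dumbbell",0),("mirror",0)):
        for r in eyes.mark_of(n,t)[:5]:
            print(t,round(r["conf"],2),np.round(r["point"]).tolist(),np.round(atz(c,r["point"],z)).tolist())
E
```

```text
{'time': 0.0, 'joint_pos': [59.899, 20.125, 94.677, 0.001, 65.267, -4.846], 'joint_vel': [0.031, -0.046, -0.085, -0.045, 0.06, 0.024], 'tau': [-0.0, -50.609, -29.141, -0.0, 0.004, 0.0], 'eef_pos': [234.455, 497.157, 230.754], 'eef_rot': [-179.932, -0.006, 154.744], 'contact_force': [-0.197, -0.694, -0.4], 'ft_torque': [-0.032, 0.003, -0.029], 'grasp_force': 0.0, 'finger_gap': 1.001}
scene (array([1143.68559591,  893.33667169,  975.57081676]), array([-0.40129116, -0.62831263, -0.66652925]))
tin_1 0.89 [197.0, 227.0] [825.0, -76.0, 30.0]
tin_1 0.8 [181.0, 207.0] [827.0, -185.0, 30.0]
tin_1 0.76 [244.0, 195.0] [632.0, -125.0, 30.0]
tin_1 0.69 [274.0, 216.0] [604.0, 16.0, 30.0]
tin_1 0.64 [276.0, 183.0] [511.0, -121.0, 30.0]
chest_drawer0_handle 0.63 [397.0, 262.0] [438.0, 375.0, 47.0]
turntable 0.59 [267.0, 204.0] [587.0, -57.0, 21.0]
chest 0.76 [314.0, 313.0] [703.0, 357.0, 0.0]
pot 0.92 [197.0, 165.0] [672.0, -404.0, 0.0]
cup_blue 0.68 [441.0, 316.0] [437.0, 543.0, 0.0]
cup_red 0.6 [412.0, 345.0] [560.0, 562.0, 0.0]
cup_white 0.89 [250.0, 140.0] [427.0, -437.0, 0.0]
dumbbell 0.6 [250.
[... 373 characters left out ...]
.0]
tin_1 0.84 [252.0, 168.0] [822.0, -200.0, 30.0]
tin_1 0.72 [243.0, 187.0] [796.0, -77.0, 30.0]
tin_1 0.7 [329.0, 203.0] [511.0, -99.0, 30.0]
chest_drawer0_handle 0.85 [290.0, 305.0] [451.0, 369.0, 47.0]
chest_drawer0_handle 0.59 [350.0, 161.0] [521.0, -357.0, 47.0]
turntable 0.88 [302.0, 206.0] [586.0, -64.0, 21.0]
chest 0.62 [201.0, 289.0] [696.0, 362.0, 0.0]
chest 0.48 [294.0, 192.0] [649.0, -159.0, 0.0]
pot 0.79 [320.0, 160.0] [646.0, -405.0, 0.0]
cup_blue 0.9 [263.0, 377.0] [441.0, 543.0, 0.0]
cup_red 0.81 [212.0, 361.0] [559.0, 549.0, 0.0]
cup_red 0.74 [306.0, 205.0] [588.0, -104.0, 0.0]
dumbbell 0.5 [349.0, 162.0] [544.0, -440.0, 0.0]
mirror 0.75 [217.0, 226.0] [788.0, 111.0, -0.0]
```

View pics/scene0.png

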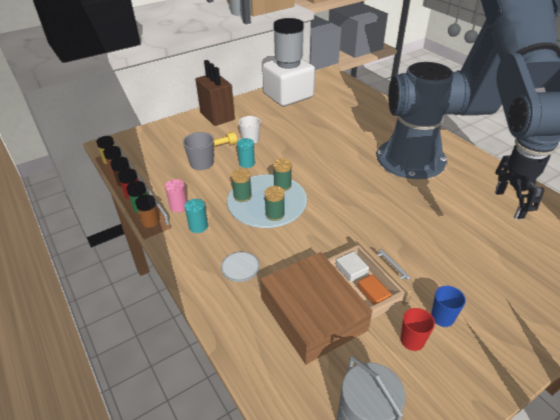

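View pics/side0.png

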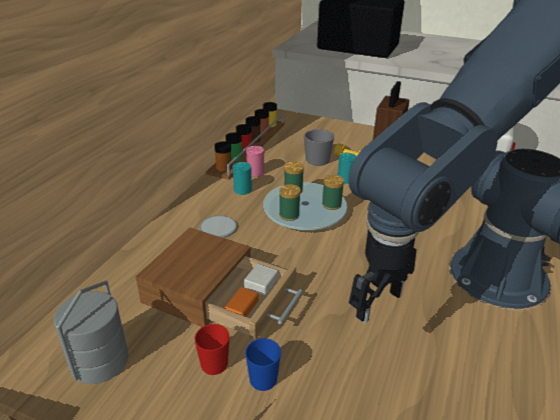

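The scene view shows the three green tins with brass lids on the disc at about (242,186), (283,175) and (275,204). The look-alikes are turquoise at (197,216) and (247,153) and pink at (177,195), and none of them is on the disc. The drawer is open towards the robot, with its handle at (393,265). Next I'll refine the tins and the handle, and make one confirming crop.

Run:
```python
from h import *
from scipy.optimize import least_squares
th=np.linspace(0,2*np.pi,40)
def cyl(x,y): return np.array([[x+30*np.cos(a),y+30*np.sin(a),z] for a in th for z in(30,120)])
g=[(602,10),(632,-120),(511,-108)]
obs={i:[] for i in range(3)}
for n in("scene","side"):
    c=eyes.read_camera(n)
    if n=="scene":cv2.imwrite("pics/crop.png",cv2.resize(c["color"][130:245,160:330,::-1],None,fx=4,fy=4))
    ms=eyes.cut_out(n,"tin_1")
    for i,p in enumerate(g):
        q=proj(c,cyl(*p));ctr=(q.min(0)+q.max(0))/2
        b=min(ms,key=lambda r:np.hypot(*(np.array(r["bbox"][:2])+np.array(r["bbox"][2:])/2-ctr)))
        m=b["mask"];col=c["color"][m].mean(0)
        obs[i].append((c,np.array(b["bbox"],float)));print(n,i,np.round(b["conf"],2),b["bbox"],np.round(q.min(0)),np.round(np.ptp(q,axis=0)),col.round())
    h=eyes.cut_out(n,"chest_drawer0_handle")
    for r in eyes.search_frame(n,"chest_drawer0_handle")[:2]:print("handle bbox",r)
    ends={"scene":[(378,252),(407,279)],"side":[(300,291),(278,321)]}[n]
    print("ends",[atz(c,e,47).round() for e in ends])
for i,p in enumerate(g):
    def f(v):
        r=[]
        for c,b in obs[i]:
            q=proj(c,cyl(*v));lo,hi=q.min(0),q.max(0)
            r+=[lo[0]-b[0],hi[0]-b[0]-b[2],lo[1]-b[1],hi[1]-b[1]-b[3]]
        return r
    s=least_squares(f,p,loss="soft_l1");print(i,s.x.round(1),np.round(s.fun,1))
print(sense()["time"])
```

```text
scene 0 0.57 [264.8, 187.2, 19.9, 33.4] [263. 186.] [20. 35.] [121. 127.  95.]
scene 1 0.86 [229.1, 169.1, 23.6, 32.6] [233. 168.] [21. 34.] [120. 126.  93.]
scene 2 0.87 [271.4, 159.0, 18.1, 34.0] [268. 157.] [19. 33.] [123. 127.  93.]
handle bbox {'bbox': [329.6, 236.0, 84.9, 83.7], 'conf': 0.82}
ends [array([455., 317.,  47.]), array([457., 431.,  47.])]
side 0 0.62 [280.6, 185.0, 19.7, 36.9] [278. 184.] [21. 37.] [83. 93. 60.]
side 1 0.72 [282.2, 162.7, 20.9, 27.0] [286. 162.] [20. 34.] [94. 96. 59.]
side 2 0.76 [320.7, 172.2, 22.1, 36.2] [320. 172.] [22. 35.] [84. 94. 63.]
handle bbox {'bbox': [206.5, 255.0, 94.2, 86.8], 'conf': 0.92}
ends [array([447., 318.,  47.]), array([457., 427.,  47.])]
0 [597.3  12.2] [ 0.2  0.6 -1.3  0.6 -1.2  0.3 -0.6 -0.4]
1 [ 642.  -123.2] [ 0.8 -2.  -0.5  0.8  0.8 -0.4 -1.5  5.7]
2 [506.1 -98.8] [-0.5  0.1 -0.7 -1.6 -0.1 -0.4  1.3  0.7]
1.5
```

View pics/crop.png

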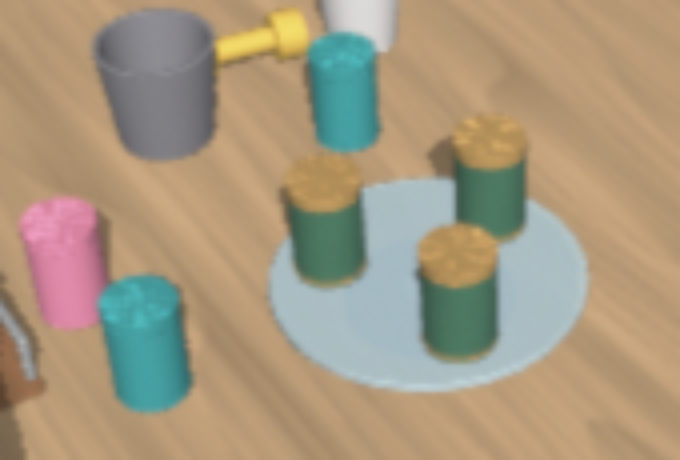

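The crop confirms the three green tins with brass lids, standing on the disc. The turquoise and pink ones stand off it. I take the tins to be at (597,12), (642,-123) and (506,-99), and the handle middle at (454,373) with the bar along y. The drawer comes first.

Request:
arm_command([
  [0,0,20,0,0,-0.0882,255],
  [0,0,20,0,0,-0.0882,255],
  [0,0,20,0,0,-0.0882,255],
  [0,0,20,0,0,-0.0882,255],
  [0,0,20,0,0,-0.0882,255],
])

```text
time: 1.92
eef_pos: [234.6, 497.4, 130.4]
eef_rot: [180.0, 0.0, -179.7]
contact_force: [0.6, 0.3, 0.6]
finger_gap: 0.297
grasp_force: 0.0
```

Request:
arm_command([
  [-30,-25,10,0,0,0,255],
  [-30,-25,10,0,0,0,255],
  [-30,-25,10,0,0,0,255],
  [-30,-25,10,0,0,0,255],
  [-30,-25,10,0,0,0,255],
])

```text
time: 2.33
eef_pos: [385.9, 371.2, 80.9]
eef_rot: [180.0, 0.0, -180.0]
contact_force: [0.9, 0.7, -0.1]
finger_gap: 0.002
grasp_force: 0.0
```

Request:
arm_command([
  [0,0,15,0,0,0,255],
  [0,0,15,0,0,0,255],
  [0,0,15,0,0,0,255],
  [0,0,8,0,0,0,255],
  [0,0,0,0,0,0,255],
])

```text
time: 2.75
eef_pos: [384.0, 371.9, 26.9]
eef_rot: [-179.9, -0.1, -180.0]
contact_force: [0.3, 0.2, 0.2]
finger_gap: -0.001
grasp_force: 0.0
```

Request:
arm_command([
  [-12,0,0,0,0,0,255],
  [-12,0,0,0,0,0,255],
  [-12,0,0,0,0,0,255],
  [-12,0,0,0,0,0,255],
  [-12,0,0,0,0,0,255],
])

```text
time: 3.17
eef_pos: [446.3, 372.4, 28.8]
eef_rot: [180.0, 0.0, 180.0]
contact_force: [-1.7, -1.1, 0.2]
finger_gap: 0.003
grasp_force: 0.9
```

Request:
arm_command([
  [-12,0,0,0,0,0,255],
  [-12,0,0,0,0,0,255],
  [-12,0,0,0,0,0,255],
  [-12,0,0,0,0,0,255],
  [-12,0,0,0,0,0,255],
])

```text
time: 3.58
eef_pos: [506.1, 372.1, 28.6]
eef_rot: [-180.0, -0.0, 180.0]
contact_force: [-1.2, -2.2, 0.6]
finger_gap: -0.0
grasp_force: 0.8
```

Request:
arm_command([
  [-6,0,0,0,0,0,255],
  [-6,0,0,0,0,0,255],
  [-6,0,0,0,0,0,255],
  [-5,0,0,0,0,0,255],
  [-5,0,0,0,0,0,255],
])

```text
time: 4.0
eef_pos: [532.9, 372.4, 28.3]
eef_rot: [-180.0, -0.0, -180.0]
contact_force: [-1.1, -0.4, 0.1]
finger_gap: -0.002
grasp_force: 0.6
```

Request:
arm_command([
  [-2,0,0,0,0,0,255],
  [-2,0,0,0,0,0,255],
  [-2,0,0,0,0,0,255],
  [-2,0,0,0,0,0,255],
  [-1,0,0,0,0,0,255],
])

```text
time: 4.42
eef_pos: [541.8, 372.5, 28.3]
eef_rot: [-180.0, -0.0, -180.0]
contact_force: [-1.7, -0.4, -0.0]
finger_gap: 0.002
grasp_force: 0.5
```

Request:
arm_command([
  [-1.5,0,0,0,0,0,255],
  [-1.5,0,0,0,0,0,255],
  [-1.5,0,0,0,0,0,255],
  [-1,0,0,0,0,0,255],
  [-1,0,0,0,0,0,255],
])

```text
time: 4.83
eef_pos: [548.3, 372.5, 28.3]
eef_rot: [-180.0, -0.0, -180.0]
contact_force: [-1.1, -0.1, -0.7]
finger_gap: -0.001
grasp_force: 0.5
```

Request:
arm_command([
  [-1,0,0,0,0,0,255],
  [-1,0,0,0,0,0,255],
  [-1,0,0,0,0,0,255],
  [-1,0,0,0,0,0,255],
  [-1,0,0,0,0,0,255],
])

```text
time: 5.25
eef_pos: [549.1, 372.3, 28.0]
eef_rot: [-179.9, -0.5, -180.0]
contact_force: [-29.0, -1.6, 17.4]
finger_gap: 0.0
grasp_force: 14.6
```

The drawer hit its hard stop, with force rising to 29 N. I'll back off and go over tin A.

Request:
arm_command([
  [16,0,0,0,0,0,255],
  [16,0,0,0,0,0,255],
  [20,0,0,0,0,0,255],
  [20,0,-20,0,0,0,255],
  [10,0,-30,0,0,0,0],
])

```text
time: 5.67
eef_pos: [468.0, 371.5, 76.3]
eef_rot: [-179.8, -0.3, -180.0]
contact_force: [0.3, -0.2, -0.7]
finger_gap: 0.13
grasp_force: 0.0
```

Request:
arm_command([
  [0,0,-35,0,0,0,0],
  [0,0,-35,0,0,0,0],
  [0,0,-35,0,0,0,0],
  [0,0,-30,0,0,0,0],
  [-10,-20,0,0,0,0,0],
])

```text
time: 6.08
eef_pos: [482.5, 355.9, 220.2]
eef_rot: [179.6, 0.5, -179.8]
contact_force: [0.7, 0.8, -0.1]
finger_gap: 0.843
grasp_force: 0.0
```

Request:
arm_command([
  [-13,-34,0,0,0,0,0],
  [-13,-34,0,0,0,0,0],
  [-13,-34,0,0,0,0,0],
  [-13,-34,0,0,0,0,0],
  [-13,-34,0,0,0,0,0],
])

```text
time: 6.5
eef_pos: [546.9, 180.9, 213.7]
eef_rot: [180.0, 0.1, -180.0]
contact_force: [-0.4, 0.6, -0.2]
finger_gap: 1.003
grasp_force: 0.0
```

Request:
arm_command([
  [-13,-34,0,0,0,0,0],
  [-13,-34,0,0,0,0,0],
  [-13,-34,0,0,0,0,0],
  [-13,-34,0,0,0,0,0],
  [-3,-34,0,0,0,0,0],
])

```text
time: 6.92
eef_pos: [602.7, 10.5, 213.5]
eef_rot: [-180.0, 0.1, -180.0]
contact_force: [0.5, -0.7, -0.0]
finger_gap: 0.998
grasp_force: 0.0
```

```bash
cat >> h.py <<'E'
def wray(c,p):
    K=np.array(c["K"],float);R=cv2.Rodrigues(np.array(c["rvec"],float))[0];t=np.array(c["tvec"],float).ravel()
    d=(np.array(p,float)-K[:2,2])/np.array([K[0,0],K[1,1]]);r=np.hypot(*d)
    v=np.r_[np.sin(r)*d/max(r,1e-9),np.cos(r)]
    return -R.T@t,R.T@v
def watz(c,p,z):
    o,d=wray(c,p);return o+d*(z-o[2])/d[2]
E
python3 - <<'E'
from h import *
for n in("scene","wrist"):
    c=eyes.read_camera(n);cv2.imwrite(f"pics/{n}1.png",c["color"][:,:,::-1])
for r in eyes.mark_of("wrist","tin_1"):print(round(r["conf"],2),np.round(r["point"]),watz(c,r["point"],30).round(1))
for r in eyes.cut_out("wrist","tin_1"):
    x,y,w,h=r["bbox"];print(round(r["conf"],2),np.round(r["bbox"]))
for n in("scene",):
    for r in eyes.mark_of(n,"chest_drawer0_handle")[:1]:
        c2=eyes.read_camera(n);print(r["point"],atz(c2,r["point"],47))
s=sense();print(s["time"],s["eef_pos"],s["eef_rot"],wray(c,(280,210)))
E
```

```text
0.79 [280. 175.] [596.5   3.6  30. ]
0.69 [ 37. 117.] [ 517.3 -292.8   30. ]
0.64 [162. 218.] [ 643.6 -126.9   30. ]
0.61 [180.  83.] [500.  -97.6  30. ]
0.61 [199. 326.] [787.8 -98.6  30. ]
0.91 [178. 312.  44.  38.]
0.89 [101. 352.  26.  30.]
0.74 [239. 147.  85.  89.]
0.67 [ 1. 95. 56. 52.]
0.63 [ 98. 193.  87.  84.]
0.58 [109.  40.  98.  77.]
[358.9, 278.3] [560.04967407 359.51264276  47.        ]
7.2167 [601.21237695  13.29920571 213.4223939 ] [ 1.79991818e+02  1.96580939e-02 -1.79949227e+02] (array([534.49725975,   5.21251659, 355.59096289]), array([ 0.29241686, -0.00445596, -0.95628057]))
```

View pics/wrist1.png

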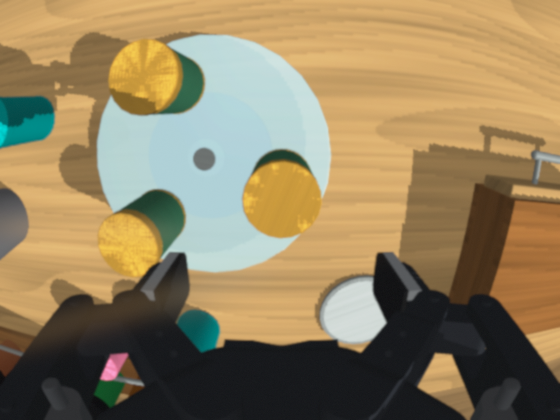

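View pics/scene1.png

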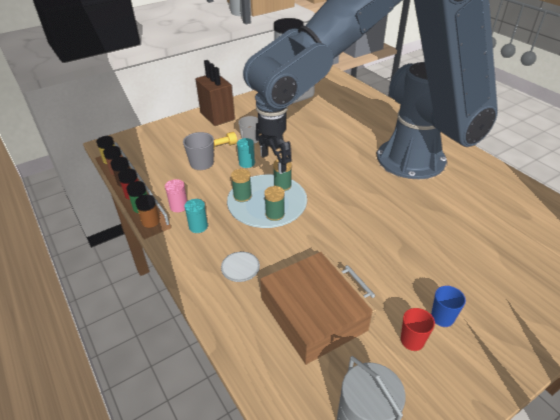

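The drawer is shut: its front is flush with the chest in the scene view. In the wrist view the lids are centred at (282,199), (146,77) and (130,240).

Run:
```python
from h import *
c=eyes.read_camera("wrist")
for p in((282,199),(146,77),(130,240)):print(watz(c,p,120).round(1))
print(watz(c,(204,159),30).round(1))
F=[]
for _ in range(6): eyes.read_camera("wrist");F.append(sense()["contact_force"])
print(np.mean(F,0),np.std(F,0),sense()["eef_pos"])
```

```text
[596.5  13.7 120. ]
[501.1 -88.9 120. ]
[ 632.2 -114.6  120. ]
[578.1 -66.   30. ]
[0.07390804 0.07093965 0.12373395] [0.55152075 0.5397143  0.23474326] [601.19928883  12.99776161 213.32979169]
```

Request:
arm_command([
  [4.5,0,30,0,0,0,0],
  [0,0,35,0,0,0,0],
  [0,0,35,0,0,0,0],
  [0,0,30,0,0,0,0],
  [0,0,21,0,0,0,0],
])

```text
time: 7.98
eef_pos: [595.5, 12.7, 59.5]
eef_rot: [180.0, -0.2, -180.0]
contact_force: [0.2, -0.9, -0.5]
finger_gap: 1.0
grasp_force: 0.0
```

Request:
arm_command([
  [0,0,0,0,0,0,0],
  [0,0,0,0,0,0,255],
  [0,0,0,0,0,0,255],
  [0,0,0,0,0,0,255],
  [0,0,0,0,0,0,255],
])

```text
time: 8.4
eef_pos: [598.2, 12.4, 64.6]
eef_rot: [-180.0, 0.2, -180.0]
contact_force: [0.8, -0.9, 8.6]
finger_gap: 0.699
grasp_force: 63.0
```

Request:
arm_command([
  [0,0,0,0,0,0,255],
  [0,0,0,0,0,0,255],
  [0,0,0,0,0,0,255],
  [0,0,0,0,0,0,255],
  [0,0,0,0,0,0,255],
])

```text
time: 8.82
eef_pos: [598.2, 12.4, 64.6]
eef_rot: [-180.0, 0.2, -180.0]
contact_force: [-0.1, 0.1, 6.8]
finger_gap: 0.695
grasp_force: 63.0
```

Request:
arm_command([
  [0,0,-6,0,0,0,255],
  [0,0,-14,0,0,0,255],
  [0,0,-14,0,0,0,255],
  [0,0,-6,0,0,0,255],
  [0,0,0,0,0,0,255],
])

```text
time: 9.23
eef_pos: [597.6, 12.5, 104.3]
eef_rot: [-180.0, 0.2, -180.0]
contact_force: [0.4, 0.8, -1.3]
finger_gap: 0.698
grasp_force: 62.9
```

Request:
arm_command([
  [0,0,0,0,0,0,255],
  [0,0,0,0,0,0,255],
  [0,0,0,0,0,0,255],
  [0,0,0,0,0,0,255],
  [0,0,0,0,0,0,255],
])

```text
time: 9.65
eef_pos: [596.5, 12.5, 101.8]
eef_rot: [180.0, -0.0, -180.0]
contact_force: [0.1, 0.7, -1.7]
finger_gap: 0.701
grasp_force: 62.9
```

```bash
cat > w.py <<'E'
from h import *
F=[];T=[]
for _ in range(10): eyes.read_camera("wrist");s=sense();F.append(s["contact_force"]);T.append(s["tau"])
print(np.mean(F,0).round(2),np.std(F,0).round(2),np.mean(T,0).round(2),s["eef_pos"],s["eef_rot"],s["time"])
E
python3 w.py
```

```text
[ 0.04  0.12 -1.72] [0.56 0.53 0.41] [ -0.   -60.36 -25.33   0.    -0.     0.  ] [596.73548838  12.49559836 102.29759005] [-1.79999657e+02  5.08808638e-04 -1.79989010e+02] 10.15
```

Tin A weighs about 1.84 N (0.19 kg). I'll set it back gently and measure the next one.

Request:
arm_command([
  [0,0,10,0,0,0,255],
  [0,0,12,0,0,0,255],
  [0,0,9,0,0,0,255],
  [0,0,4,0,0,0,255],
  [0,0,2,0,0,0,255],
])

```text
time: 10.57
eef_pos: [596.6, 12.4, 64.6]
eef_rot: [-180.0, -0.0, -180.0]
contact_force: [-3.1, -1.0, 15.0]
finger_gap: 0.699
grasp_force: 63.9
```

Request:
arm_command([
  [0,0,0.5,0,0,0,255],
  [0,0,0.4,0,0,0,255],
  [0,0,0,0,0,0,255],
  [0,0,0,0,0,0,255],
  [0,0,0,0,0,0,255],
])

```text
time: 10.98
eef_pos: [597.1, 12.3, 64.7]
eef_rot: [-180.0, 0.0, -180.0]
contact_force: [-0.2, -2.5, 4.3]
finger_gap: 0.7
grasp_force: 63.3
```

Seated. I'll release slowly, rise, and go to hover over B at (632,-115).

Request:
arm_command([
  [0,0,0,0,0,0,60],
  [0,0,0,0,0,0,40],
  [0,0,0,0,0,0,0],
  [0,0,0,0,0,0,0],
  [0,0,0,0,0,0,0],
])

```text
time: 11.4
eef_pos: [596.7, 12.5, 64.2]
eef_rot: [180.0, -0.0, -180.0]
contact_force: [0.8, -1.0, 0.1]
finger_gap: 1.0
grasp_force: 0.0
```

Request:
arm_command([
  [0,0,-10,0,0,0,0],
  [0,0,-30,0,0,0,0],
  [0,0,-38,0,0,0,0],
  [0,0,-38,0,0,0,0],
  [0,0,-34,0,0,0,0],
])

```text
time: 11.82
eef_pos: [596.7, 12.5, 217.5]
eef_rot: [-180.0, 0.1, -180.0]
contact_force: [0.6, 0.1, 0.1]
finger_gap: 0.995
grasp_force: 0.0
```

Request:
arm_command([
  [-8,-28,0,0,0,0,0],
  [-8,-28,0,0,0,0,0],
  [-8,-28,0,0,0,0,0],
  [-8,-28,0,0,0,0,0],
  [-3,-16,0,0,0,0,0],
])

```text
time: 12.23
eef_pos: [632.2, -118.1, 215.1]
eef_rot: [-180.0, 0.1, 179.9]
contact_force: [1.7, -0.2, 0.1]
finger_gap: 1.0
grasp_force: 0.0
```

Run:
```python
from h import *
eyes.read_camera("wrist");eyes.read_camera("wrist");c=eyes.read_camera("wrist");cv2.imwrite("pics/wrist2.png",c["color"][:,:,::-1])
for r in eyes.mark_of("wrist","tin_1"):print(round(r["conf"],2),np.round(r["point"]),watz(c,r["point"],30).round(1))
print(sense()["eef_pos"],sense()["eef_rot"])
```

```text
0.88 [112.  79.] [ 516.2 -301.1   30. ]
0.86 [270. 188.] [ 640. -129.   30.]
0.73 [196. 312.] [ 795.5 -222.7   30. ]
0.71 [289. 315.] [ 796. -108.   30.]
0.56 [299.  52.] [501.4 -99.8  30. ]
[ 631.47602605 -115.01986561  214.51215397] [ 1.79977234e+02 -1.64408394e-02  1.79984124e+02]
```

View pics/wrist2.png

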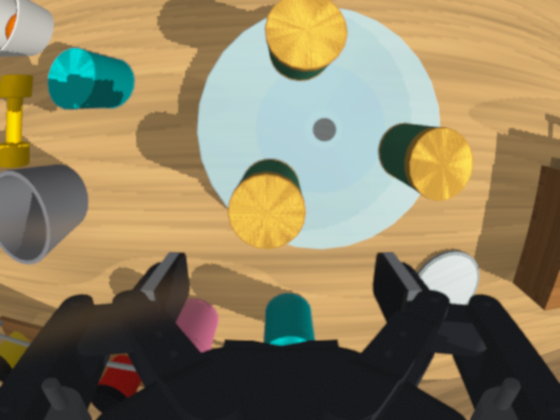

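All three tins are upright, and B's lid is at (267,210).

Run:
```python
from h import *
c=eyes.read_camera("wrist")
for p in((267,210),(306,33)):print(watz(c,p,120).round(1))
```

```text
[ 635.7 -126.   120. ]
[503.1 -97.4 120. ]
```

Request:
arm_command([
  [-4,-11,30,0,0,0,0],
  [0,0,35,0,0,0,0],
  [0,0,35,0,0,0,0],
  [0,0,30,0,0,0,0],
  [0,0,20,0,0,0,0],
])

```text
time: 12.9
eef_pos: [634.4, -124.6, 61.5]
eef_rot: [179.9, -0.2, -179.9]
contact_force: [-0.6, -0.4, 0.5]
finger_gap: 1.002
grasp_force: 0.0
```

Request:
arm_command([
  [0,0,0,0,0,0,0],
  [0,0,0,0,0,0,255],
  [0,0,0,0,0,0,255],
  [0,0,0,0,0,0,255],
  [0,0,0,0,0,0,255],
])

```text
time: 13.32
eef_pos: [637.1, -126.5, 66.9]
eef_rot: [-179.9, 0.2, -180.0]
contact_force: [2.3, 0.6, 7.6]
finger_gap: 0.682
grasp_force: 63.3
```

Request:
arm_command([
  [0,0,0,0,0,0,255],
  [0,0,0,0,0,0,255],
  [0,0,0,0,0,0,255],
  [0,0,0,0,0,0,255],
  [0,0,0,0,0,0,255],
])

```text
time: 13.73
eef_pos: [637.2, -126.6, 66.9]
eef_rot: [-180.0, 0.2, -180.0]
contact_force: [1.4, 1.6, 7.8]
finger_gap: 0.679
grasp_force: 63.4
```

Request:
arm_command([
  [0,0,-6,0,0,0,255],
  [0,0,-14,0,0,0,255],
  [0,0,-14,0,0,0,255],
  [0,0,-6,0,0,0,255],
  [0,0,0,0,0,0,255],
])

```text
time: 14.15
eef_pos: [636.8, -126.8, 107.1]
eef_rot: [-179.9, 0.2, -180.0]
contact_force: [0.1, -0.1, -2.1]
finger_gap: 0.677
grasp_force: 62.4
```

Request:
arm_command([
  [0,0,0,0,0,0,255],
  [0,0,0,0,0,0,255],
  [0,0,0,0,0,0,255],
  [0,0,0,0,0,0,255],
  [0,0,0,0,0,0,255],
])

```text
time: 14.57
eef_pos: [635.6, -126.5, 103.9]
eef_rot: [180.0, -0.0, -180.0]
contact_force: [0.8, 0.3, -2.1]
finger_gap: 0.679
grasp_force: 62.4
```

```bash
python3 w.py
```

```text
[ 0.04 -0.06 -2.48] [0.44 0.5  0.4 ] [ -0.   -66.69 -27.33   0.    -0.    -0.  ] [ 635.79408508 -126.50258912  104.41658349] [-1.79998297e+02  5.19254497e-03 -1.79986625e+02] 15.0667
```

B weighs about 2.6 N (0.27 kg). I'll set it back and go to C at about (502,-97).

Request:
arm_command([
  [0,0,10,0,0,0,255],
  [0,0,12,0,0,0,255],
  [0,0,8,0,0,0,255],
  [0,0,4,0,0,0,255],
  [0,0,2,0,0,0,255],
])

```text
time: 15.48
eef_pos: [635.1, -126.3, 67.0]
eef_rot: [180.0, -0.1, -180.0]
contact_force: [-5.7, 2.5, 9.5]
finger_gap: 0.678
grasp_force: 63.5
```

Request:
arm_command([
  [0,0,0.7,0,0,0,255],
  [0,0,0.7,0,0,0,255],
  [0,0,0,0,0,0,255],
  [0,0,0,0,0,0,255],
  [0,0,0,0,0,0,255],
])

```text
time: 15.9
eef_pos: [635.9, -126.5, 67.2]
eef_rot: [-180.0, 0.0, -180.0]
contact_force: [0.1, -0.5, -2.2]
finger_gap: 0.677
grasp_force: 62.8
```

Request:
arm_command([
  [0,0,0.4,0,0,0,255],
  [0,0,0.4,0,0,0,255],
  [0,0,0,0,0,0,255],
  [0,0,0,0,0,0,255],
  [0,0,0,0,0,0,255],
])

```text
time: 16.32
eef_pos: [636.0, -126.5, 66.9]
eef_rot: [-180.0, 0.0, -180.0]
contact_force: [-3.4, 0.2, 6.2]
finger_gap: 0.675
grasp_force: 63.3
```

Request:
arm_command([
  [0,0,0,0,0,0,60],
  [0,0,0,0,0,0,40],
  [0,0,0,0,0,0,0],
  [0,0,0,0,0,0,0],
  [0,0,0,0,0,0,0],
])

```text
time: 16.73
eef_pos: [635.8, -126.5, 66.1]
eef_rot: [-180.0, -0.0, -180.0]
contact_force: [0.3, 0.5, -0.3]
finger_gap: 1.001
grasp_force: 0.0
```

Request:
arm_command([
  [0,0,-10,0,0,0,0],
  [0,0,-30,0,0,0,0],
  [0,0,-38,0,0,0,0],
  [0,0,-38,0,0,0,0],
  [0,0,-34,0,0,0,0],
])

```text
time: 17.15
eef_pos: [635.8, -126.5, 219.4]
eef_rot: [-180.0, 0.1, -180.0]
contact_force: [0.5, 0.1, 1.0]
finger_gap: 1.0
grasp_force: 0.0
```

Request:
arm_command([
  [30,7,0,0,0,0,0],
  [30,7,0,0,0,0,0],
  [30,7,0,0,0,0,0],
  [30,7,0,0,0,0,0],
  [14,1,0,0,0,0,0],
])

```text
time: 17.57
eef_pos: [498.9, -96.5, 216.9]
eef_rot: [180.0, -0.0, -180.0]
contact_force: [0.2, 0.4, 0.5]
finger_gap: 1.002
grasp_force: 0.0
```

Run:
```python
from h import *
for _ in range(4): c=eyes.read_camera("wrist")
cv2.imwrite("pics/wrist3.png",c["color"][:,:,::-1])
print(sense()["eef_pos"],sense()["eef_rot"])
print(wray(c,(280,210)))
g=cv2.cvtColor(c["color"],cv2.COLOR_RGB2HSV);m=cv2.inRange(g,(14,150,120),(28,255,255))
n,l,st,ce=cv2.connectedComponentsWithStats(m)
for i in range(1,n):
    if st[i,4]>800: 
        x,y,w,h,_=st[i];p=(x+w/2,y+h/2);print(st[i],ce[i].round(1),watz(c,p,120).round(1))
```

```text
[502.58539752 -97.74779179 217.10538222] [-1.79973081e+02  9.99663036e-02 -1.79997741e+02]
(array([433.77626233, -98.21236398, 359.49267872]), array([ 0.29256986, -0.00223084, -0.95624155]))
[ 241  162   76   75 4414] [278.4 199.5] [498.7 -99.5 120. ]
[   0  168   38   91 2113] [ 17.9 211.5] [ 512.6 -360.2  120. ]
[ 527  275   33   93 1963] [547.6 323.9] [653.3 226.  120. ]
[ 219  316   64   31 1398] [251.1 330.4] [ 624.2 -125.5  120. ]
```

View pics/wrist3.png

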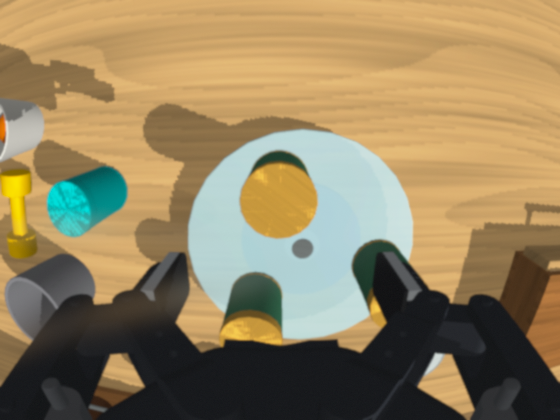

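All three tins are still upright, and C's lid is at (279,199), which gives (499,-99).

Request:
arm_command([
  [3,-2,30,0,0,0,0],
  [0,0,35,0,0,0,0],
  [0,0,35,0,0,0,0],
  [0,0,30,0,0,0,0],
  [0,0,21,0,0,0,0],
])

```text
time: 18.18
eef_pos: [499.0, -99.5, 62.5]
eef_rot: [180.0, -0.1, -180.0]
contact_force: [-0.4, -0.2, -0.1]
finger_gap: 1.002
grasp_force: 0.0
```

Request:
arm_command([
  [0,0,0,0,0,0,0],
  [0,0,0,0,0,0,255],
  [0,0,0,0,0,0,255],
  [0,0,0,0,0,0,255],
  [0,0,0,0,0,0,255],
])

```text
time: 18.6
eef_pos: [500.3, -99.9, 67.0]
eef_rot: [-179.9, 0.2, -180.0]
contact_force: [2.3, -0.8, 4.6]
finger_gap: 0.703
grasp_force: 65.5
```

Request:
arm_command([
  [0,0,0,0,0,0,255],
  [0,0,0,0,0,0,255],
  [0,0,0,0,0,0,255],
  [0,0,0,0,0,0,255],
  [0,0,0,0,0,0,255],
])

```text
time: 19.02
eef_pos: [500.3, -99.9, 66.9]
eef_rot: [-179.9, 0.2, -180.0]
contact_force: [1.0, 0.6, 8.0]
finger_gap: 0.698
grasp_force: 65.7
```

Request:
arm_command([
  [0,0,-6,0,0,0,255],
  [0,0,-14,0,0,0,255],
  [0,0,-14,0,0,0,255],
  [0,0,-6,0,0,0,255],
  [0,0,0,0,0,0,255],
])

```text
time: 19.43
eef_pos: [499.3, -99.7, 106.6]
eef_rot: [-180.0, 0.1, -180.0]
contact_force: [0.9, -0.3, -4.9]
finger_gap: 0.697
grasp_force: 66.0
```

Request:
arm_command([
  [0,0,0,0,0,0,255],
  [0,0,0,0,0,0,255],
  [0,0,0,0,0,0,255],
  [0,0,0,0,0,0,255],
  [0,0,0,0,0,0,255],
])

```text
time: 19.85
eef_pos: [498.5, -99.5, 104.8]
eef_rot: [180.0, -0.0, -180.0]
contact_force: [-1.0, 0.7, -4.2]
finger_gap: 0.699
grasp_force: 65.9
```

```bash
python3 w.py
```

```text
[ 0.13 -0.16 -4.33] [0.38 0.61 0.47] [ -0.   -51.76 -23.69   0.     0.     0.  ] [498.77089709 -99.53266984 105.19328718] [-1.79999329e+02  2.41769537e-03 -1.79987900e+02] 20.35
```

C weighs about 4.45 N (0.45 kg), clearly the heaviest. I'll lift it higher and hold it.

Request:
arm_command([
  [0,0,-10,0,0,0,255],
  [0,0,-20,0,0,0,255],
  [0,0,-25,0,0,0,255],
  [0,0,-25,0,0,0,255],
  [0,0,-20,0,0,0,255],
])

```text
time: 20.77
eef_pos: [499.0, -99.6, 207.8]
eef_rot: [-180.0, 0.1, -180.0]
contact_force: [0.8, -0.2, -3.9]
finger_gap: 0.699
grasp_force: 66.1
```

Request:
arm_command([
  [0,0,-8,0,0,0,255],
  [0,0,-2,0,0,0,255],
  [0,0,0,0,0,0,255],
  [0,0,0,0,0,0,255],
  [0,0,0,0,0,0,255],
])

```text
time: 21.18
eef_pos: [498.2, -99.3, 213.9]
eef_rot: [180.0, -0.1, -180.0]
contact_force: [-1.1, 0.3, -3.3]
finger_gap: 0.698
grasp_force: 66.1
```

Request:
arm_command([
  [0,0,0,0,0,0,255],
  [0,0,0,0,0,0,255],
  [0,0,0,0,0,0,255],
  [0,0,0,0,0,0,255],
  [0,0,0,0,0,0,255],
])

```text
time: 21.6
eef_pos: [498.7, -99.5, 215.1]
eef_rot: [180.0, -0.0, -180.0]
contact_force: [0.1, -1.3, -3.1]
finger_gap: 0.697
grasp_force: 66.1
```

```bash
python3 - <<'E'
from h import *
c=eyes.read_camera("side");cv2.imwrite("pics/side9.png",c["color"][:,:,::-1])
E
python3 w.py
```

```text
[ 0.3   0.04 -4.19] [0.28 0.44 0.6 ] [ -0.   -48.13 -29.47   0.    -0.    -0.  ] [498.7642037  -99.52776425 215.21099708] [-1.79999917e+02  2.98692183e-03 -1.79987992e+02] 22.15
```

View pics/side9.png

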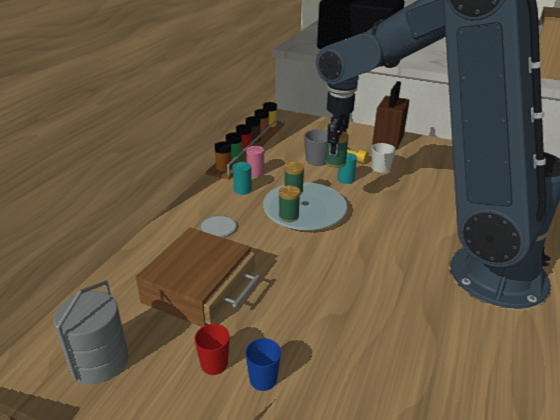

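Side view: tin C is held upright at (337,150). A and B stand on the disc at (290,203) and (294,178), and the bystanders are in place. I'll check the drawer closely before handing in.

Run:
```python
from h import *
c=eyes.read_camera("scene")
a=cv2.imread("pics/side9.png")[220:330,130:270]
b=c["color"][235:360,255:385,::-1]
f=lambda i:cv2.resize(i,(390,400),interpolation=cv2.INTER_CUBIC)
cv2.imwrite("pics/dr.png",np.hstack([f(a),f(b)]))
```

```text
(no output)
```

View pics/dr.png

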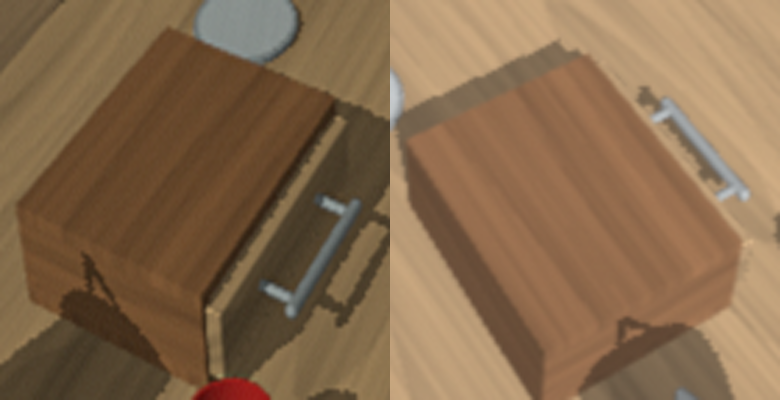

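The crop shows the drawer's overlay front sitting flush against the chest with no gap, which matches the hard stop I felt.

```bash
python3 -c "
from h import *
print(order.job_done())"
```

```text
the job is handed in; nothing more can be done
None
```

I pushed the drawer shut against its stop, set the two lighter tins (about 0.19 and 0.27 kg) back upright on the turntable, and handed in with the heaviest (about 0.45 kg) held upright and still, its bottom about 15 cm above the turntable.

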